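Put the top roll back in the ring roller

TASK

The top roll was lifted out of the bench ring roller to slip a finished ring off. Pick the roll up from its timber rest and lower it, without dropping it or ramming it, into the two open slotted bearings, thick journal in the wide slot and thin journal in the narrow one, until both ends are fully home; then swing both keepers down shut over the journals. Leave the ring, the letter, the tape measure and the crank lying around where they are.

Things in the scene. Friction and masses are not known exactly. Their poses are not given: they have to be found in the camera images.
- ring_roller: Grey bench ring roller, top roll out, fixed. Origin under its 136 x 236 x 10 mm base, z up, y along the roll axis, +x its rear (keeper pivots). Side frames 14 mm thick, inner faces at y = -79 and 79 mm, 110 mm high, 112 mm deep at the foot, 70 at the top; an open U-slot down from the top of each at x = 0. Between them only two lower rolls (tops z = 63 mm at x = 0, 55 at x = 36) and a low tie rod.
- top_roll: Loose steel roll, 0.7 kg, in the rest. Origin on the axis at mid-body; own y runs along it to the thin end (x, z turn about it). Body 36 mm diameter, y = -75 to 75 mm, dark wire grooves near the thin end. Thick journal 18 mm diameter, y = -75 to -108, then a 12 mm square to -126. Thin journal 12 mm diameter, y = 75 to 108. Balances 4 mm towards the thick end; grip mid-body from above.
- thick_journal (a point): Point on the roll's axis in the thick journal, 86 mm from the roll's origin (roll y = -86 mm).
- thin_journal (a point): Point on the roll's axis in the thin journal, 86 mm from the roll's origin (roll y = +86 mm).
- thick_seat (a point): Where the point thick_journal lies when that end is home: ring_roller (0, -86, 85) mm, in the wide slot at -y: 20.5 mm wide, flat floor at z = 76 mm, 45-degree chamfers widen the mouth 8 mm each side over the top 8 mm (z = 102 to 110). A seated roll has 4 mm of play along y each way. The roll must come down level and square to both slots.
- thin_seat (a point): Where the point thin_journal lies when that end is home: ring_roller (0, 86, 85) mm, in the narrow slot at +y: 14.5 mm wide, floor at z = 79 mm, the same chamfered mouth. The thick journal cannot enter it.
- roll_rest: Fixed timber rest: board 100 x 150 x 12 mm with two V-notched uprights, origin under its centre, y along the roll as it lies there, roll axis 55 mm above the table. Uprights 18 mm thick at y = -45 and 45 mm, 52 mm high, 80 mm wide; the gap of 72 mm between them is free for fingers down to the board.
- keeper_thick (a joint): Hinge of the keeper at the wide slot, rad: 0 = shut (stop; bar level across the slot towards the roller's -x, 1.5 mm above a seated journal), 1.57 upright, 2.1 leaning back to +x (stop). Stiff: stays where it is left, about 1.5 N at the ball moves it. Turns about the roller's y at keeper_thick_pivot. Bar 8 mm thick (y), 14 mm high; black ball, 18 mm diameter, 85 mm from the pivot.
- keeper_thin (a joint): The same for the keeper at the narrow slot, about keeper_thin_pivot.
- keeper_thick_ball (a point): Centre of the black ball at the free end of the keeper at the wide slot. Shut, it lies at ring_roller (-58, -98.5, 102.5) mm, in front of the frame, so that it can be pushed down from above.
- keeper_thin_ball (a point): The same for the keeper at the narrow slot; shut, at ring_roller (-58, 98.5, 99.5) mm.
- keeper_thick_pivot (a point): On the hinge axis of the keeper at the wide slot, in the middle of its bar: ring_roller (27, -98.5, 102.5) mm, just outside the frame.
- keeper_thin_pivot (a point): The same for the keeper at the narrow slot: ring_roller (27, 98.5, 99.5) mm.
- letter_ring: Bystander: bent galvanised strip ring, 118 mm across, 48 mm high; origin under its centre.
- letter_el: Bystander: channel letter in the form of an L from galvanised strip, 151 x 111 x 40 mm; origin under its centre.
- tape_measure: Bystander: yellow tape measure, 43 x 73 x 62 mm; origin under its centre.
- crank: Bystander: hand crank lying flat, steel arm 105 x 20 mm with a wooden grip standing 72 mm high; origin under the arm's centre.
Mind the look-alikes: they are no part of the job. There is more than one size of the top_roll; the one meant has the size given above.

How it is judged:
By the outcome, as a careful person would: the job done as asked, in the order asked, and still so for the second after the job is handed in, with the robot touching nothing.
It also fails if it takes over 64 s, if anything falls off the work surface, if the arm or the gripper's body presses on something with over 40 N, if the wrist force passes 120 N, or if a joint passes its speed limit or range.

ROBOT

A 7-joint arm with a two-finger parallel gripper is mounted at the origin on the work surface; the furniture and walls round the work are solid. World frame = base frame: x ahead of the robot, y to its left, z up, the work surface at z = 0. Lengths are in m, angles in rad, forces in N, time in s.
With the tool pointing down it reaches from about 0.4 to 0.85 m from the base axis. Payload 4.5 kg.
Tool frame: the origin (TCP) lies where the fingers leave the gripper's body, on its centre line; the fingertips stand 73 mm ahead of it and the grasp point (between the pads) lies 54 mm ahead of it; z points along the fingers, y is the direction in which the jaws open and shut (so a half turn about z gives the same grasp; the last joint's range is limited). The gripper opens to 85 mm and grips with 20 to 120 N. Pads are 22 mm wide; open, the fingers measure 114 mm over their backs; the gripper's body (76 mm by 85 mm) begins 54 mm behind the grasp point. The pads swing forward as they close: fully open they stand 13 mm farther back than shut.
Start: joints at [1.147, 0.689, -0.195, 1.565, 0.157, 0.902, -0.215], TCP at [0.276, -0.561, 0.304] pointing down, gripper open.
Joint ranges: [-3.01, 3.01], [-0.46, 2.08], [-1.47, 1.51], [0.13, 2.56], [-1, 4.14], [0.04, 2.09], [-2.66, 2.66]. Speed limits (rad/s): [2.57, 2.57, 3.14, 3.14, 3.14, 3.14, 3.14].

INTERFACE

Orientations are given as a rotation vector (axis times angle).
In Python, from workcell import ctrl gives the robot as it stands.
- The arm moves only by the shell command python3 -m creep 'ROWS' [FORCE]. ROWS is JSON, a list of rows, each a list of 7 numbers: the shift along the tool's x, y, z in m, then the turn, a rotation vector about the tool's x, y, z in degrees, then the opening, from -1 (shut) to 1 (fully open), so that 0 is half open. In form: [[tx, ty, tz, rx, ry, rz, gripper], ...]. A call has 1 to 5 rows; each row shifts and turns the commanded pose from where the row before left it, along the tool's axes as they then stand; what a row does not reach is not made up. A row lasts 1/12 s, in which the tool goes at most 41.7 mm and 7.16 degrees, less where a joint would pass 70% of its speed; a pose out of reach is approached as far as the arm can. A call with a gripper value outside its range is refused whole. The fingers move at their own pace and stop on an object; FORCE is the grip in N (left out, the last holds). Time passes only in rows, so rows that do not move let the fingers close. It gives the time, the measured TCP pose, the force and the opening at its end, in the units of the state.
- ctrl.sense(): the state, without advancing time (a new reading comes with each control period).
- ctrl.capture(name): name is "scene" or "top"; returns a dict with "frame" (420x560x3 uint8, blue, green, red), "fov_y" (degrees; the focal length in pixels is half the picture's height over the tangent of half this angle, whatever the lens; pixels are square), "cx", "cy" (the principal point, pixels), "R" (3x3) and "t" (3): a world point X has camera coordinates R X + t. Camera axes: x right, y down, z forward; pixel columns grow to the right and rows downward; lengths in m; the calibration is good to about 2 mm. A picture is of the moment at which its call begins. There is no depth.
- ctrl.finish_job(): hands the job in, once; it reports no verdict.
The state is a dict: "t": time; "joint_positions": joint angles; "qd": joint speeds; "effort": joint torques, N m; "tcp_pos": TCP position; "tcp_rot": TCP orientation; "ft_force": force on the tool from outside, world axes, zero at the start; "moment": the same for the moment, N m; "finger_gap": finger opening in m.
Only numpy, scipy, OpenCV 4.12 (cv2) and the standard library are available. Lean on these libraries where they do the work, as an engineer would, in place of code of your own. Each camera call takes 0.05 s, during which the arm holds its last target. There are 200 camera calls.

## Working session

There is one attempt and no reset: what is moved stays moved. The work goes in short steps, Python scripts to look and compute and a shell command to move; the robot and the scene stay as the last step left them, time stands still between calls to the robot, and variables do not carry over. Pictures are saved under pics/ and viewed, about 8 in all and at most 12, crops included, and the job is handed in when it is done.

```bash
ls; mkdir -p pics; python3 - <<'E'
from workcell import ctrl
import cv2,numpy as np,pickle
s=ctrl.sense()
for k,v in s.items(): print(k,np.round(v,4))
for n in("scene","top"):
    c=ctrl.capture(n); cv2.imwrite(f"pics/{n}0.png",c["frame"]); pickle.dump(c,open(f"{n}0.pkl","wb"))
    print(n,c["fov_y"],c["cx"],c["cy"],np.round(c["R"],3).tolist(),np.round(c["t"],3), (-np.array(c["R"]).T@c["t"]).round(3))
E
```

```text
pics
t 0.0
joint_positions [ 1.1468  0.69   -0.1945  1.5664  0.1573  0.9025 -0.2151]
qd [ 0.0001  0.0017  0.0002 -0.0009  0.0016 -0.0014 -0.0007]
effort [ 3.00000e-04 -5.39606e+01 -1.26620e+00 -1.58543e+01  9.20000e-03
  9.40000e-03  0.00000e+00]
tcp_pos [ 0.276  -0.5602  0.3031]
tcp_rot [-3.0579e+00 -7.1260e-01  8.0000e-04]
ft_force [ 0.1893 -0.698   0.2254]
moment [-0.0221 -0.0338 -0.0471]
finger_gap 0.0852
scene 55.21340350795629 281.38787746781423 205.88117831347716 [[-0.918, -0.397, -0.011], [-0.284, 0.675, -0.681], [0.278, -0.622, -0.732]] [0.495 0.241 0.77 ] [0.309 0.513 0.733]
top 43.78786544685341 272.223490158697 209.01408611563804 [[-0.004, -1.0, 0.002], [-0.996, 0.004, -0.087], [0.087, -0.003, -0.996]] [-0.041  0.551  1.511] [ 0.417 -0.04   1.553]
```

View pics/scene0.png

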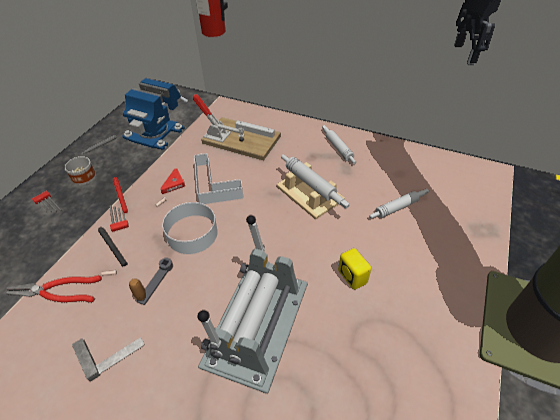

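View pics/top0.png

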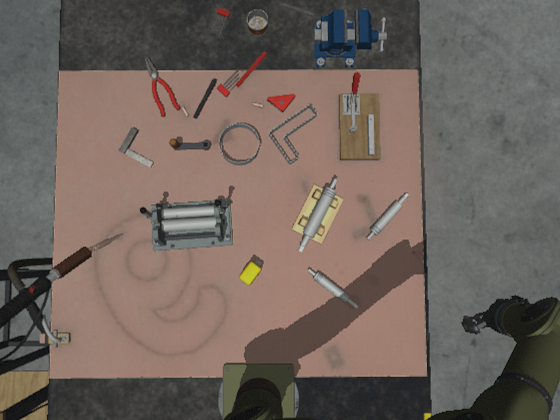

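The scene view shows the roller around (255,320), with keepers upright or leaning back (balls at (251,219) and (204,316)). The roll is on its rest at (315,182), and two smaller look-alike rolls lie on the table. In the top view the roller is at (192,224) and the rest at (318,214). Next I'll enlarge both.

```bash
python3 - <<'E'
import cv2,numpy as np
t=cv2.imread("pics/top0.png");s=cv2.imread("pics/scene0.png")
def z(im,x0,y0,w,h,k): return cv2.resize(im[y0:y0+h,x0:x0+w],None,fx=k,fy=k,interpolation=cv2.INTER_CUBIC)
a=z(t,136,176,100,80,4);b=z(t,284,168,70,80,4)   # x0=136,y0=176 ; x0=284,y0=168
cv2.imwrite("pics/c1.png",np.hstack([a,b]))
a=z(s,190,205,130,190,3);b=z(s,265,140,100,190,3)
cv2.imwrite("pics/c2.png",np.hstack([a,b]))
E
```

```text
(no output)
```

View pics/c1.png

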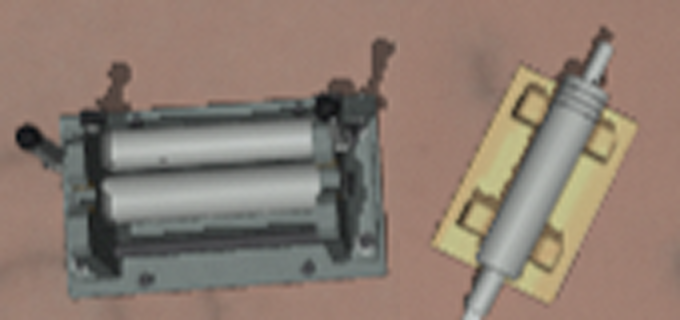

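View pics/c2.png

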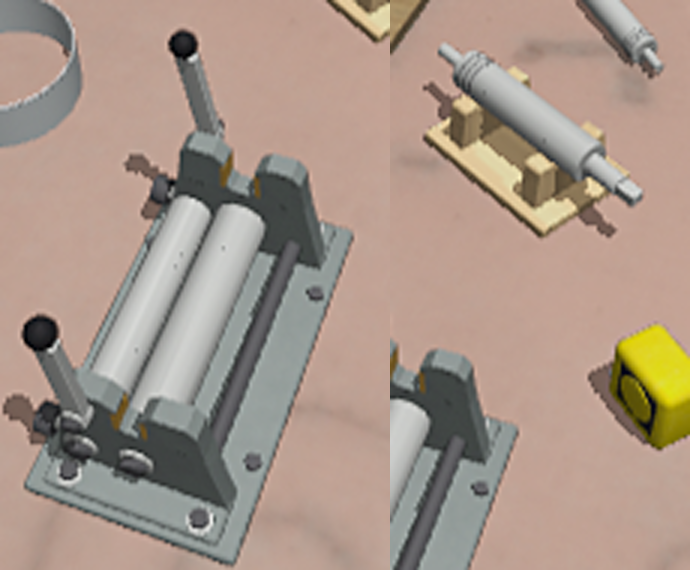

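The crops show the roller's rear (keeper pivots) towards world +x, the wide slot at world -y and both keepers leaning back. The roll's grooves and thin end point towards world +x/-y. I'll fit edge lines to sub-pixel accuracy and cast rays.

```bash
cat > h.py <<'E'
import cv2,numpy as np,pickle
def load(n): return pickle.load(open(n+".pkl","rb"))
def ray(c,p,z):
    f=210/np.tan(np.radians(c["fov_y"])/2);R=np.array(c["R"]);o=-R.T@c["t"]
    d=R.T@np.array([(p[0]-c["cx"])/f,(p[1]-c["cy"])/f,1]);return (o+d*(z-o[2])/d[2])
def proj(c,X):
    f=210/np.tan(np.radians(c["fov_y"])/2);q=np.array(c["R"])@np.array(X)+c["t"];return np.array([c["cx"]+f*q[0]/q[2],c["cy"]+f*q[1]/q[2]])
def edge(c,a,b,w=2.5,n=40,sign=0):
    """fit a line to the strongest colour edge near segment a-b; returns point, dir, rms"""
    im=cv2.GaussianBlur(c["frame"],(0,0),0.7).astype(np.float32);a=np.array(a,float);b=np.array(b,float)
    d=(b-a)/np.linalg.norm(b-a);m=np.array([-d[1],d[0]]);s=np.arange(-w,w+.01,.25);P=[]
    for u in np.linspace(.06,.94,n):
        q=a+u*(b-a)+s[:,None]*m
        v=cv2.remap(im,q[:,0].astype(np.float32),q[:,1].astype(np.float32),cv2.INTER_LINEAR).reshape(-1,3)
        g=np.linalg.norm(np.gradient(v,axis=0),axis=1);k=g**3
        P.append(a+u*(b-a)+m*(s*k).sum()/k.sum())
    P=np.array(P,np.float32);vx,vy,x,y=cv2.fitLine(P,cv2.DIST_WELSCH,0,.01,.01).ravel()
    r=(P-[x,y])@np.array([-vy,vx]);return np.array([x,y]),np.array([vx,vy]),np.median(abs(r))
def cross(l,m):
    s=np.linalg.solve(np.array([l[1],-m[1]]).T,m[0]-l[0]);return l[0]+s[0]*l[1]
E
python3 - <<'E'
from h import *
T=load("top0");S=load("scene0")
t=lambda x,y:((x+.5)/4-.5+136,(y+.5)/4-.5+176)
tr=lambda x,y:((x-400+.5)/4-.5+284,(y+.5)/4-.5+168)
s=lambda x,y:((x+.5)/3-.5+190,(y+.5)/3-.5+205)
sr=lambda x,y:((x-390+.5)/3-.5+265,(y+.5)/3-.5+140)
F=edge(T,t(72,298),t(386,272));Rr=edge(T,t(380,120),t(386,272));L=edge(T,t(64,180),t(70,297));B=edge(T,t(135,110),t(300,100))
print("rms",[round(float(e[2]),2) for e in(F,Rr,L,B)])
fr,fl,br,bl=cross(F,Rr),cross(F,L),cross(B,Rr),cross(B,L)
print("top px",fr,fl,br,bl)
W=[ray(T,p,z)[:2] for p,z in((fr,.0),(fl,.005),(br,.005),(bl,.01))]
print(np.round(W,4).tolist(),"sizes",np.linalg.norm(W[0]-W[1]),np.linalg.norm(W[0]-W[2]),"centre",np.mean(W,0),"yaw of y",np.degrees(np.arctan2(*-(W[1]-W[0])[[0]],(W[1]-W[0])[1])))
F2=edge(S,s(235,563),s(350,235));L2=edge(S,s(25,488),s(233,564))
print("rms",F2[2],L2[2]);p=cross(F2,L2);print("scene corner front-left",ray(S,p,0.)[:2])
a=ray(S,F2[0]-40*F2[1],0);b=ray(S,F2[0]+40*F2[1],0);d=(a-b)[:2];d*=np.sign(d[1]);print("scene yaw",np.degrees(np.arctan2(-d[0],d[1])))
# roll
for C,e1,e2 in((T,(tr(482,250),tr(550,90)),(tr(520,262),tr(598,105))),(S,(sr(470,97),sr(578,178)),(sr(497,62),sr(598,135)))):
    A=edge(C,*e1);Bq=edge(C,*e2);print("roll rms",A[2],Bq[2])
    m=(A[0]+Bq[0])/2; dd=A[1]*np.sign(A[1]@Bq[1])+Bq[1];dd/=np.linalg.norm(dd)
    # midline: average of the two lines at same along-position
    n=np.array([-dd[1],dd[0]]);f=lambda l,u:l[0]+l[1]*((u-(l[0]-m)@dd)/(l[1]@dd))
    P=[(f(A,u)+f(Bq,u))/2 for u in(-20,20)];w=np.linalg.norm(f(A,0)-f(Bq,0))
    X=[ray(C,q,.055) for q in P];d=X[1]-X[0];d*=np.sign(d[0]);print("width px",w,"line pt",X[0][:2],X[1][:2],"dir deg",np.degrees(np.arctan2(d[1],d[0])))
    # intensity along axis line
    ax=np.array([X[0]+d/np.linalg.norm(d)*0])
    e=d/np.linalg.norm(d);n3=np.array([-e[1],e[0],0])
    for off in(-.013,.013):
        r=[]
        for k in np.arange(-.13,.13,.003):
            q=proj(C,X[0]*.5+X[1]*.5+e*k+n3*off);v=cv2.getRectSubPix(C["frame"],(1,1),tuple(map(float,q)))[0,0];r.append(f"{int(round(k*1000))}:{v[0]}/{v[2]}")
        print("mid",(X[0]*.5+X[1]*.5)[:2],"off",off," ".join(r[10:34])," ... "," ".join(r[-34:-10]))
E
```

```text
rms [0.17, 0.12, 0.38, 0.41]
top px [232.89207 244.7118 ] [152.40437 250.61021] [229.81401 199.91867] [151.31305 205.41412]
[[0.447, 0.0732], [0.4305, 0.3103], [0.58, 0.0823], [0.5641, 0.3145]] sizes 0.23769631103338254 0.133357215639699 centre [0.50539125 0.19505534] yaw of y 3.963710161959956
rms 0.06421818 0.07216509
scene corner front-left [0.4326905  0.30872412]
scene yaw 3.627152033674255
roll rms 0.26759306 0.38091075
width px 12.252098 line pt [ 0.49220128 -0.1532046 ] [ 0.59624554 -0.20410481] dir deg -26.068659806868542
mid [ 0.54422341 -0.1786547 ] off -0.013 -100:115/164 -97:115/161 -94:116/165 -91:113/161 -88:112/159 -85:105/151 -82:106/145 -79:114/125 -76:136/134 -73:136/135 -70:137/136 -67:138/138 -64:138/137 -61:139/139 -58:139/138 -55:141/140 -52:140/139 -49:140/139 -46:139/139 -43:141/140 -40:141/140 -37:142/141 -34:143/142 -31:143/142  ...  29:152/152 32:152/152 35:153/153 38:153/153 41:155/154 44:157/155 47:140/138 50:128/127 53:141/140 56:137/136 59:145/145 62:142/142 65:130/127 68:154/153 71:133/142 74:80/110 77:71/100 80:80/112 83:99/140 86:113/158 89:114/161 9
[... 1214 characters left out ...]
202 71:186/187 74:164/164 77:176/176 80:187/189 83:169/169 86:176/176 89:177/176 92:176/174 95:194/197 98:165/191
mid [ 0.532749   -0.17578087] off 0.013 -100:83/128 -97:90/137 -94:132/188 -91:143/201 -88:150/216 -85:136/196 -82:134/192 -79:139/201 -76:75/79 -73:68/66 -70:105/105 -67:118/119 -64:126/127 -61:127/127 -58:127/127 -55:127/127 -52:126/127 -49:126/126 -46:126/126 -43:125/126 -40:125/126 -37:126/126 -34:125/126 -31:125/125  ...  29:118/119 32:118/118 35:118/119 38:119/118 41:118/119 44:116/117 47:106/107 50:115/116 53:117/117 56:117/118 59:118/120 62:113/114 65:80/80 68:107/107 71:101/101 74:97/97 77:112/112 80:96/94 83:109/110 86:124/142 89:146/196 92:145/194 95:142/190 98:146/194
```

```bash
cat > goto.py <<'E'
# print shift (tool axes, mm) and turn (deg) from the measured pose to a target: x y z yaw_of_tool_y(deg), tool pointing down
import sys,numpy as np
from scipy.spatial.transform import Rotation as Ro
from workcell import ctrl
x,y,z,a=map(float,sys.argv[1:5]);s=ctrl.sense();R=Ro.from_rotvec(s["tcp_rot"]);a=np.radians(a)
Y=np.array([np.cos(a),np.sin(a),0]);Z=np.array([0,0,-1.]);G=Ro.from_matrix(np.array([np.cross(Y,Z),Y,Z]).T)
print("t",round(s["t"],2),"tcp",np.round(s["tcp_pos"],4),"F",np.round(s["ft_force"],1),"M",np.round(s["moment"],2),"gap",round(s["finger_gap"],4),"q",np.round(s["joint_positions"],2))
print("shift mm",np.round(R.inv().apply(np.array([x,y,z])-s["tcp_pos"])*1000,1),"turn deg",np.round(np.degrees((R.inv()*G).as_rotvec()),2))
E
R='[0.0271,-0.0151,0,0,0,0,1]'
python3 -m creep '[[0.0271,-0.0151,0,0,0,0,1],[0.0271,-0.0151,0,0,0,0,1],[0.0271,-0.0151,0,0,0,0,1],[0.0271,-0.0151,0,0,0,0,1],[0.0271,-0.0151,0,0,0,0,1]]'
python3 -m creep '[[0.0271,-0.0151,0,0,0,0,1],[0.0271,-0.0151,0,0,0,0,1],[0.0271,-0.0151,0,0,0,0,1],[0.0271,-0.0151,0,0,0,0,1],[0.0271,-0.0151,0,0,0,0,1]]'
python3 -m creep '[[0.0271,-0.0151,0,0,0,0,1],[0.0271,-0.0151,0,0,0,0,1],[0.0271,-0.0151,0,0,0,0,1],[0.0271,-0.0151,0,0,0,0,1],[0.0271,-0.0151,0,0,0,0,1]]'
python3 -m creep '[[0,0,0,0,0,6.6,1],[0,0,0,0,0,6.6,1],[0,0,0,0,0,6.6,1],[0,0,0,0,0,6.6,1],[0,0,0,0,0,6.6,1]]'
python3 -m creep '[[0,0,0,0,0,6.6,1],[0,0,0,0,0,6.6,1],[0,0,0,0,0,6.6,1],[0,0,0,0,0,0,1]]'
python3 goto.py 0.541 -0.178 0.109 -116.5
```

```text
t: 0.52
tcp_pos: [0.3649, -0.4316, 0.3036]
tcp_rot: [-3.059, -0.712, 0.0]
ft_force: [1.0, -0.3, -0.0]
finger_gap: 0.0853
t: 0.93
tcp_pos: [0.4531, -0.304, 0.3036]
tcp_rot: [-3.059, -0.713, 0.001]
ft_force: [-0.2, -0.5, -0.2]
finger_gap: 0.0854
t: 1.35
tcp_pos: [0.5412, -0.1764, 0.3036]
tcp_rot: [-3.059, -0.713, 0.001]
ft_force: [0.3, -0.1, -0.5]
finger_gap: 0.0854
t: 1.77
tcp_pos: [0.5405, -0.1776, 0.3035]
tcp_rot: [-3.135, 0.194, 0.001]
ft_force: [0.6, 0.3, 0.2]
finger_gap: 0.085
t: 2.1
tcp_pos: [0.5406, -0.1775, 0.3035]
tcp_rot: [3.056, -0.726, -0.001]
ft_force: [0.2, 0.6, -0.1]
finger_gap: 0.0855
t 2.1 tcp [ 0.5406 -0.1775  0.3035] F [ 0.2  0.6 -0.1] M [ 0.01 -0.01 -0.03] gap 0.0855 q [ 0.16  0.62  0.13  1.75 -0.11  0.78 -1.7 ]
shift mm [  0.7   0.2 194.5] turn deg [ 0.04  0.04 -0.21]
```

```bash
python3 -m creep '[[0.0007,0.0002,0.03,0,0,-0.2,1],[0,0,0.03,0,0,0,1],[0,0,0.03,0,0,0,1],[0,0,0.03,0,0,0,1],[0,0,0.025,0,0,0,1]]' 25
python3 -m creep '[[0,0,0.02,0,0,0,1],[0,0,0.015,0,0,0,1],[0,0,0.0125,0,0,0,1],[0,0,0,0,0,0,1]]'
python3 -m creep '[[0,0,0,0,0,0,0.2],[0,0,0,0,0,0,0],[0,0,0,0,0,0,-0.1],[0,0,0,0,0,0,-0.2],[0,0,0,0,0,0,-0.3]]' 25
python3 -m creep '[[0,0,0,0,0,0,-0.4],[0,0,0,0,0,0,-0.6],[0,0,0,0,0,0,-0.8],[0,0,0,0,0,0,-1],[0,0,0,0,0,0,-1]]' 25
python3 goto.py 0.541 -0.178 0.111 -116.5
```

```text
t: 2.52
tcp_pos: [0.5407, -0.1779, 0.1569]
tcp_rot: [-3.06, 0.711, 0.002]
ft_force: [0.6, -0.3, 0.9]
finger_gap: 0.0857
t: 2.85
tcp_pos: [0.5401, -0.1778, 0.109]
tcp_rot: [-3.059, 0.713, 0.007]
ft_force: [-0.8, 0.3, 0.7]
finger_gap: 0.0854
t: 3.27
tcp_pos: [0.5417, -0.1788, 0.1126]
tcp_rot: [3.058, -0.717, 0.003]
ft_force: [-0.6, -0.2, 4.6]
finger_gap: 0.0354
t: 3.68
tcp_pos: [0.5417, -0.1789, 0.1125]
tcp_rot: [3.058, -0.717, 0.003]
ft_force: [-1.2, -1.4, 6.9]
finger_gap: 0.0353
t 3.68 tcp [ 0.5417 -0.1789  0.1125] F [-1.2 -1.4  6.9] M [-0.13  0.25 -0.06] gap 0.0353 q [ 0.2   0.91  0.06  1.87 -0.14  0.37 -1.66]
shift mm [-1.  -0.4  1.5] turn deg [ 0.01 -0.11  0.11]
```

```bash
python3 -m creep '[[0,0,0,0,0,0,-1],[0,0,0,0,0,0,-1],[0,0,-0.003,0,0,0,-1],[0,0,-0.006,0,0,0,-1],[0,0,-0.01,0,0,0,-1]]' 90
python3 -m creep '[[0,0,-0.02,0,0,0,-1],[0,0,-0.025,0,0,0,-1],[0,0,-0.025,0,0,0,-1],[0,0,-0.025,0,0,0,-1],[0,0,-0.025,0,0,0,-1]]'
python3 -m creep '[[0,0,-0.025,0,0,0,-1],[0,0,0,0,0,0,-1],[0,0,0,0,0,0,-1]]'
python3 goto.py 0.507 0.196 0.27 3.8
```

```text
t: 4.1
tcp_pos: [0.5402, -0.1777, 0.1297]
tcp_rot: [-3.059, 0.716, 0.005]
ft_force: [-0.7, 0.5, -5.9]
finger_gap: 0.0336
t: 4.52
tcp_pos: [0.5406, -0.1779, 0.2518]
tcp_rot: [-3.059, 0.716, 0.002]
ft_force: [0.2, 0.7, -5.6]
finger_gap: 0.0335
t: 4.77
tcp_pos: [0.5416, -0.1783, 0.2765]
tcp_rot: [3.059, -0.716, 0.004]
ft_force: [-0.7, 0.3, -6.7]
finger_gap: 0.0334
t 4.77 tcp [ 0.5416 -0.1783  0.2765] F [-0.7  0.3 -6.7] M [-0.06 -0.01 -0.01] gap 0.0334 q [ 0.17  0.65  0.12  1.78 -0.11  0.72 -1.69]
shift mm [-197.2 -320.     6.2] turn deg [ 1.3000e-01 -1.2000e-01 -1.2016e+02]
```

```bash
python3 -m creep '[[0,0,-0.002,0,0,-6.7,-1],[0,0,-0.002,0,0,-6.7,-1],[0,0,0,0,0,-6.7,-1],[0,0,0,0,0,-6.7,-1],[0,0,0,0,0,-6.7,-1]]'
python3 -m creep '[[0,0,0,0,0,-6.7,-1],[0,0,0,0,0,-6.7,-1],[0,0,0,0,0,-6.7,-1],[0,0,0,0,0,-6.7,-1],[0,0,0,0,0,-6.7,-1]]'
python3 -m creep '[[0,0,0,0,0,-6.7,-1],[0,0,0,0,0,-6.7,-1],[0,0,0,0,0,-6.7,-1],[0,0,0,0,0,-6.7,-1],[0,0,0,0,0,-6.7,-1]]'
python3 -m creep '[[0,0,0,0,0,-6.7,-1],[0,0,0,0,0,-6.7,-1],[0,0,0,0,0,-6.3,-1],[0,0,0,0,0,0,-1]]'
python3 goto.py 0.507 0.196 0.28 3.8
```

```text
t: 5.18
tcp_pos: [0.5399, -0.1777, 0.2772]
tcp_rot: [-3.133, -0.205, 0.007]
ft_force: [-0.5, -0.1, -7.2]
finger_gap: 0.0331
t: 5.6
tcp_pos: [0.5398, -0.1779, 0.2771]
tcp_rot: [-2.94, -1.099, 0.006]
ft_force: [0.2, -0.1, -5.4]
finger_gap: 0.0337
t: 6.02
tcp_pos: [0.5397, -0.178, 0.2771]
tcp_rot: [-2.498, -1.899, 0.004]
ft_force: [-0.2, -0.6, -6.0]
finger_gap: 0.0335
t: 6.35
tcp_pos: [0.5398, -0.1783, 0.2771]
tcp_rot: [-2.14, -2.294, 0.003]
ft_force: [-0.3, -0.8, -7.0]
finger_gap: 0.0336
t 6.35 tcp [ 0.5398 -0.1783  0.2771] F [-0.3 -0.8 -7. ] M [ 0.07 -0.04  0.03] gap 0.0336 q [ 0.53  0.68 -0.5   1.76  0.43  0.82 -0.1 ]
shift mm [375.7  -6.7  -2. ] turn deg [-0.25 -0.13  0.19]
```

```bash
python3 -m creep '[[0.029,-0.0005,-0.002,0,0,0,-1],[0.029,-0.0005,0,0,0,0,-1],[0.029,-0.0005,0,0,0,0,-1],[0.029,-0.0005,0,0,0,0,-1],[0.029,-0.0005,0,0,0,0,-1]]'
python3 -m creep '[[0.029,-0.0005,0,0,0,0,-1],[0.029,-0.0005,0,0,0,0,-1],[0.029,-0.0005,0,0,0,0,-1],[0.029,-0.0005,0,0,0,0,-1],[0.029,-0.0005,0,0,0,0,-1]]'
python3 -m creep '[[0.029,-0.0005,0,0,0,0,-1],[0.029,-0.0005,0,0,0,0,-1],[0.0277,-0.0005,0,0,0,0,-1],[0,0,0,0,0,0,-1],[0,0,0,0,0,0,-1]]'
python3 goto.py 0.507 0.196 0.28 3.8
python3 - <<'E'
from workcell import ctrl
import cv2,numpy as np,pickle
o=[]
for n in("scene","top"):
    c=ctrl.capture(n); pickle.dump(c,open(f"{n}1.pkl","wb"));o.append(c["frame"])
z=lambda im,x0,y0,w,h,k:cv2.resize(im[y0:y0+h,x0:x0+w],None,fx=k,fy=k,interpolation=cv2.INTER_CUBIC)
a=z(o[0],170,160,190,240,2.5);b=z(o[1],130,160,125,100,2.56)
b=cv2.copyMakeBorder(b,0,600-b.shape[0],0,0,cv2.BORDER_CONSTANT);cv2.imwrite("pics/c3.png",np.hstack([a,b]));print(a.shape,b.shape)
E
```

```text
t: 6.77
tcp_pos: [0.5279, -0.0327, 0.2801]
tcp_rot: [-2.149, -2.289, 0.003]
ft_force: [0.7, 1.1, -5.4]
finger_gap: 0.0335
t: 7.18
tcp_pos: [0.5158, 0.1117, 0.2801]
tcp_rot: [-2.149, -2.29, 0.004]
ft_force: [0.3, -0.5, -6.2]
finger_gap: 0.0333
t: 7.6
tcp_pos: [0.5083, 0.1985, 0.2803]
tcp_rot: [-2.142, -2.295, 0.002]
ft_force: [0.5, -0.9, -6.0]
finger_gap: 0.0336
t 7.6 tcp [0.5083 0.1985 0.2803] F [ 0.5 -0.9 -6. ] M [-0.11 -0.07 -0.01] gap 0.0336 q [-0.18  0.64 -0.45  1.82  0.38  0.76 -0.77]
shift mm [-2.4 -1.5  0.3] turn deg [-0.13 -0.06  0.15]
(600, 475, 3) (600, 320, 3)
```

View pics/c3.png

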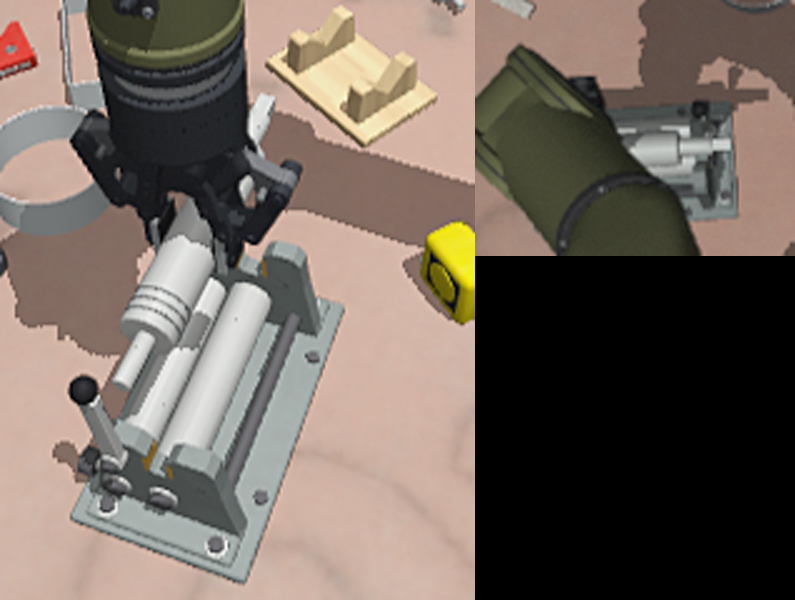

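The roll is held level with its thin end (grooves) towards the near, narrow-slot frame; its tip is at about (118,383) in the crop. I'll check my estimates by projecting the predicted points onto the scene view.

```bash
python3 - <<'E'
from h import *
S=load("scene1");T=load("top1")
O=np.array([.507,.196]);a=np.radians(3.8);ex=np.array([np.cos(a),np.sin(a)]);ey=np.array([-ex[1],ex[0]])
W=lambda x,y,z:np.r_[O+ex*x/1e3+ey*y/1e3,z/1e3]
P=[(-68,118,0),(68,118,0),(-68,-118,0)]
for y in(79,93): P+=[(-35,y,110),(-15.25,y,110),(-7.25,y,102),(-7.25,y,79),(7.25,y,79),(7.25,y,102),(15.25,y,110),(35,y,110)]
P+=[(-35,-79,110),(-18.25,-79,110),(-10.25,-79,102),(-10.25,-79,76),(10.25,-79,102),(18.25,-79,110)]
c=np.array([.5083,.1985]);b=np.radians(93.65);d=np.array([np.cos(b),np.sin(b)]);n=np.array([-d[1],d[0]])
Z=.2228
Q=[np.r_[c+d*k/1e3+n*o/1e3,Z] for k in(75,) for o in(-18,0,18)]+[np.r_[c+d*.108+n*o/1e3,Z] for o in(-6,0,6)]+[np.r_[c+d*.04+n*o/1e3,Z] for o in(-18,18)]
def draw(C,pts,x0,y0,w,h,k):
    im=cv2.resize(C["frame"][y0:y0+h,x0:x0+w],None,fx=k,fy=k,interpolation=cv2.INTER_CUBIC)
    for p,col in pts:
        q=(proj(C,p)-[x0,y0]+.5)*k-.5;cv2.drawMarker(im,tuple(int(round(v)) for v in q),col,cv2.MARKER_CROSS,9,1)
    return im
pts=[(W(*p),(0,0,255)) for p in P]+[(q,(255,0,0)) for q in Q]
A=draw(S,pts,195,250,120,150,4);B=draw(T,pts,184,190,52,60,6)
B=cv2.copyMakeBorder(B,0,600-B.shape[0],0,0,cv2.BORDER_CONSTANT);cv2.imwrite("pics/c4.png",np.hstack([A,B]))
E
```

```text
(no output)
```

View pics/c4.png

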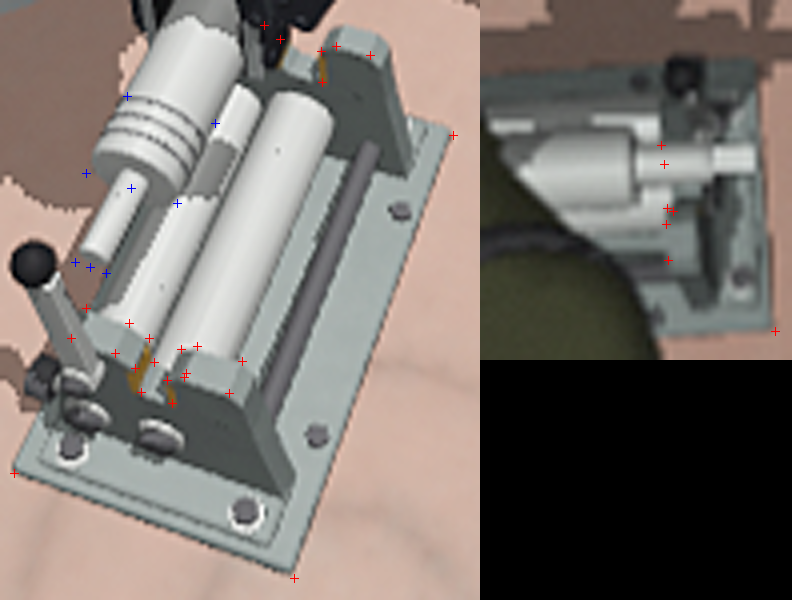

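```bash
python3 - <<'E'
from h import *
S=load("scene1");T=load("top1")
c=np.array([.5083,.1985]);b=np.radians(93.65);d=np.array([np.cos(b),np.sin(b)]);n=np.array([-d[1],d[0]])
t=lambda x,y:((x-480+.5)/6-.5+184,(y+.5)/6-.5+190)
s=lambda x,y:((x+.5)/4-.5+195,(y+.5)/4-.5+250)
def loc(nm,X): r=X[:2]-c;print(nm,"along",round(r@d*1e3,1),"lat(n)",round(r@n*1e3,1))
def mid(A,B,u=0):
    f=lambda l,p:l[0]+l[1]*((p-l[0])@l[1]);p=(A[0]+B[0])/2;return (f(A,p)+f(B,p))/2
# top view: body thick end, tips, sides
e=edge(T,t(637,140),t(637,200),1.5);loc("body thick end",ray(T,cross(e,(np.array(t(600,170)),np.array([1.,-.05]))),.2228+.012))
e=edge(T,t(755,146),t(755,170),1.5,15);loc("square end",ray(T,cross(e,(np.array(t(755,158)),np.array([1.,-.05]))),.2228+.006))
A=edge(T,t(580,137),t(632,133),1.5);B=edge(T,t(580,212),t(632,206),1.5);loc("body axis top",ray(T,mid(A,B),.2228))
A=edge(T,t(645,148),t(708,146),1.5);B=edge(T,t(645,184),t(708,177),1.5);loc("thick journal top",ray(T,mid(A,B),.2228));print(A[2],B[2])
# scene: thin journal sides and tip
A=edge(S,s(118,178),s(84,240),1.5);B=edge(S,s(146,195),s(110,258),1.5);print(A[2],B[2]);loc("thin journal scene",ray(S,mid(A,B),.2228))
A=edge(S,s(132,85),s(96,148),1.5);B=edge(S,s(232,80),s(200,155),1.5);print(A[2],B[2]);loc("body scene",ray(S,mid(A,B),.2228))
for p in((93,253),): loc("tip scene",ray(S,s(*p),.2228))
E
```

```text
body thick end along -82.8 lat(n) 2.6
square end along -132.9 lat(n) 1.2
body axis top along -68.2 lat(n) 2.4
thick journal top along -98.7 lat(n) 1.0
0.1594533 0.29006106
0.028433084 0.042974032
thin journal scene along 87.6 lat(n) -0.8
0.30808166 0.12696323
body scene along 43.4 lat(n) 0.2
tip scene along 102.8 lat(n) -1.6
```

Measured in each camera against the roller, the roll is centred sideways but sits about 3.7 mm too far towards the thick end. I'll correct that and descend to just above the mouths.

```bash
python3 -m creep '[[0.0037,0,0,0,0,0,-1],[0,0,0.018,0,0,0,-1],[0,0,0.02,0,0,0,-1],[0,0,0.02,0,0,0,-1],[0,0,0.02,0,0,0,-1]]'
python3 -m creep '[[0,0,0.014,0,0,0,-1],[0,0,0,0,0,0,-1],[0,0,0,0,0,0,-1],[0,0,0,0,0,0,-1]]'
python3 goto.py 0.507 0.196 0.1425 3.8
python3 - <<'E'
from workcell import ctrl
from h import *
o=[]
for n in("scene","top"):
    c=ctrl.capture(n); pickle.dump(c,open(f"{n}2.pkl","wb"));o.append(c["frame"])
z=lambda im,x0,y0,w,h,k:cv2.resize(im[y0:y0+h,x0:x0+w],None,fx=k,fy=k,interpolation=cv2.INTER_CUBIC)
a=z(o[0],190,250,120,150,4);b=z(o[1],184,190,52,60,6)
b=cv2.copyMakeBorder(b,0,600-b.shape[0],0,0,cv2.BORDER_CONSTANT);cv2.imwrite("pics/c5.png",np.hstack([a,b]))
E
```

```text
t: 8.12
tcp_pos: [0.5099, 0.1986, 0.2025]
tcp_rot: [2.149, 2.291, -0.0]
ft_force: [1.0, -0.5, -5.3]
finger_gap: 0.0337
t: 8.45
tcp_pos: [0.5102, 0.1997, 0.1901]
tcp_rot: [2.147, 2.293, 0.002]
ft_force: [0.7, -0.7, -5.8]
finger_gap: 0.0334
t 8.45 tcp [0.5102 0.1997 0.1901] F [ 0.7 -0.7 -5.8] M [ 0.12 -0.02 -0.01] gap 0.0334 q [-0.24  0.77 -0.36  1.89  0.48  0.56 -0.86]
shift mm [-3.5 -3.5 47.6] turn deg [ 0.08 -0.03 -0.04]
```

View pics/c5.png

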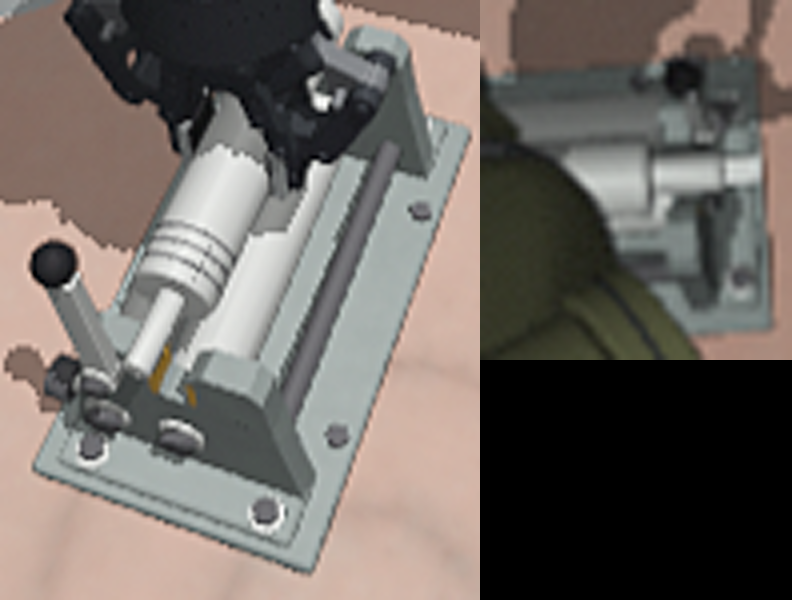

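```bash
python3 - <<'E'
from h import *
from workcell import ctrl
S=load("scene2");T=load("top2")
print([np.round(ctrl.sense()["tcp_pos"],4).tolist() for _ in range(2)])
Z=.1326
# per-camera roller frame
def fr(o,yaw):
    a=np.radians(yaw);return np.array(o),np.array([np.cos(a),np.sin(a)]),np.array([-np.sin(a),np.cos(a)])
FT=fr((.5066,.1963),3.96);FS=fr((.5084,.1955),3.63)
def loc(nm,X,F): r=X[:2]-F[0];print(nm,"x",round(r@F[1]*1e3,1),"y",round(r@F[2]*1e3,1))
t=lambda x,y:((x-480+.5)/6-.5+184,(y+.5)/6-.5+190)
s=lambda x,y:((x+.5)/4-.5+190,(y+.5)/4-.5+250)
def mid(A,B):
    f=lambda l,p:l[0]+l[1]*((p-l[0])@l[1]);p=(A[0]+B[0])/2;return (f(A,p)+f(B,p))/2
e=edge(T,t(650,155),t(650,205),1.5);loc("body thick end (-75)",ray(T,cross(e,(np.array(t(620,175)),np.array([1.,-.05]))),Z+.012),FT)
e=edge(T,t(760,158),t(760,180),1.5,15);loc("square end (-126)",ray(T,cross(e,(np.array(t(755,168)),np.array([1.,-.05]))),Z+.006),FT)
A=edge(T,t(657,158),t(716,153),1.5);B=edge(T,t(657,191),t(716,186),1.5);print(A[2],B[2]);loc("thick journal top",ray(T,mid(A,B),Z),FT)
A=edge(T,t(590,148),t(645,144),1.5);B=edge(T,t(600,216),t(645,212),1.5);print(A[2],B[2]);loc("body top",ray(T,mid(A,B),Z),FT)
A=edge(S,s(166,292),s(130,352),1.5);B=edge(S,s(186,300),s(152,367),1.5);print(A[2],B[2]);loc("thin journal scene",ray(S,mid(A,B),Z),FS)
A=edge(S,s(175,205),s(145,265),1.5);B=edge(S,s(262,210),s(236,265),1.5);print(A[2],B[2]);loc("body scene",ray(S,mid(A,B),Z),FS)
loc("tip scene (108)",ray(S,s(141,364),Z),FS)
# slot of the narrow bearing in scene: liner/outer-face edges
for p in((150,390),(177,400)): loc("outer slot wall, z~85",ray(S,s(*p),.085),FS)
# far checks: base edges again
F2=edge(S,s(310,570),s(465,140));L2=edge(S,s(38,473),s(305,572));loc("front-left corner",ray(S,cross(F2,L2),0),FS)
E
```

```text
[[0.5103, 0.2, 0.1906], [0.5103, 0.2, 0.1906]]
body thick end (-75) x 3.1 y -76.9
square end (-126) x 2.5 y -126.5
0.027323794 0.134018
thick journal top x 2.7 y -92.0
0.030364055 0.051760044
body top x 2.9 y -62.8
0.054498702 0.02857668
thin journal scene x 2.7 y 88.6
0.25231367 0.19253013
body scene x 1.8 y 46.6
tip scene (108) x 2.4 y 105.3
outer slot wall, z~85 x 8.4 y 96.4
outer slot wall, z~85 x -3.9 y 96.6
front-left corner x -68.3 y 117.8
```

```bash
python3 -m creep '[[0.001,-0.0024,0,0,0,0,-1],[0,0,0.004,0,0,0,-1],[0,0,0.004,0,0,0,-1],[0,0,0.004,0,0,0,-1],[0,0,0,0,0,0,-1]]'
python3 -m creep '[[0,0,0.003,0,0,0,-1],[0,0,0.003,0,0,0,-1],[0,0,0.003,0,0,0,-1],[0,0,0,0,0,0,-1],[0,0,0,0,0,0,-1]]'
python3 goto.py 0.507 0.196 0.1425 3.8
```

```text
t: 8.97
tcp_pos: [0.5066, 0.2004, 0.1765]
tcp_rot: [-2.146, -2.294, 0.003]
ft_force: [-0.1, 0.3, -5.5]
finger_gap: 0.0334
t: 9.38
tcp_pos: [0.5069, 0.2006, 0.1681]
tcp_rot: [-2.146, -2.294, 0.001]
ft_force: [1.0, -0.9, -5.7]
finger_gap: 0.0335
t 9.38 tcp [0.5069 0.2006 0.1681] F [ 1.  -0.9 -5.7] M [ 0.02 -0.    0.  ] gap 0.0335 q [-0.26  0.81 -0.33  1.91  0.51  0.51 -0.88]
shift mm [-4.6 -0.2 25.6] turn deg [-0.03  0.02  0.04]
```

```bash
python3 -m creep '[[0,0,0.002,0,0,0,-1],[0,0,0.002,0,0,0,-1],[0,0,0,0,0,0,-1]]'
python3 -m creep '[[0,0,0.002,0,0,0,-1],[0,0,0.002,0,0,0,-1],[0,0,0,0,0,0,-1]]'
python3 goto.py 0.507 0.196 0.1425 3.8
```

```text
t: 9.63
tcp_pos: [0.5069, 0.2006, 0.1641]
tcp_rot: [-2.146, -2.294, 0.001]
ft_force: [0.8, -0.5, -6.6]
finger_gap: 0.0331
t: 9.88
tcp_pos: [0.5069, 0.2006, 0.16]
tcp_rot: [-2.146, -2.294, 0.001]
ft_force: [-0.8, -1.0, -6.5]
finger_gap: 0.0338
t 9.88 tcp [0.5069 0.2006 0.16  ] F [-0.8 -1.  -6.5] M [ 0.04 -0.    0.01] gap 0.0338 q [-0.27  0.82 -0.32  1.92  0.52  0.49 -0.89]
shift mm [-4.6 -0.2 17.5] turn deg [-0.03  0.02  0.04]
```

```bash
python3 -m creep '[[0,0,0.002,0,0,0,-1],[0,0,0.002,0,0,0,-1],[0,0,0.002,0,0,0,-1],[0,0,0,0,0,0,-1]]'
python3 -m creep '[[0,0,0.002,0,0,0,-1],[0,0,0.002,0,0,0,-1],[0,0,0.002,0,0,0,-1],[0,0,0,0,0,0,-1]]'
python3 -m creep '[[0,0,0.001,0,0,0,-1],[0,0,0.001,0,0,0,-1],[0,0,0,0,0,0,-1]]'
python3 goto.py 0.507 0.196 0.1425 3.8
```

```text
t: 10.22
tcp_pos: [0.5068, 0.2006, 0.1539]
tcp_rot: [-2.146, -2.294, 0.001]
ft_force: [-0.0, -0.2, -6.2]
finger_gap: 0.0336
t: 10.55
tcp_pos: [0.5068, 0.2005, 0.1479]
tcp_rot: [-2.146, -2.294, 0.001]
ft_force: [0.7, -0.1, -6.7]
finger_gap: 0.0335
t: 10.8
tcp_pos: [0.507, 0.2006, 0.1462]
tcp_rot: [-2.146, -2.294, 0.0]
ft_force: [0.3, -0.6, -7.0]
finger_gap: 0.0335
t 10.8 tcp [0.507  0.2006 0.1462] F [ 0.3 -0.6 -7. ] M [ 0.07  0.03 -0.01] gap 0.0335 q [-0.28  0.84 -0.3   1.92  0.53  0.46 -0.9 ]
shift mm [-4.6 -0.3  3.7] turn deg [-0.01  0.01  0.03]
```

```bash
for i in 1; do python3 -m creep '[[0,0,0.001,0,0,0,-1],[0,0,0.001,0,0,0,-1],[0,0,0,0,0,0,-1]]'
python3 -m creep '[[0,0,0.001,0,0,0,-1],[0,0,0,0,0,0,-1]]'
python3 -m creep '[[0,0,0.0007,0,0,0,-1],[0,0,0,0,0,0,-1]]'
done; python3 goto.py 0.507 0.196 0.1425 3.8
```

```text
t: 11.05
tcp_pos: [0.507, 0.2006, 0.1442]
tcp_rot: [-2.146, -2.294, 0.0]
ft_force: [0.8, -0.1, -6.8]
finger_gap: 0.0335
t: 11.22
tcp_pos: [0.507, 0.2006, 0.1433]
tcp_rot: [2.146, 2.294, -0.0]
ft_force: [-0.4, 0.3, -5.9]
finger_gap: 0.0335
t: 11.38
tcp_pos: [0.507, 0.2007, 0.143]
tcp_rot: [2.146, 2.294, 0.0]
ft_force: [-0.8, -0.7, -1.8]
finger_gap: 0.0339
t 11.38 tcp [0.507  0.2007 0.143 ] F [-0.8 -0.7 -1.8] M [-0.06  0.2   0.  ] gap 0.0339 q [-0.28  0.85 -0.3   1.92  0.53  0.45 -0.91]
shift mm [-4.7 -0.3  0.5] turn deg [0.01 0.01 0.03]
```

```bash
python3 -m creep '[[0,0,0.0006,0,0,0,-1],[0,0,0,0,0,0,-1]]'
python3 -m creep '[[0,0,0.0006,0,0,0,-1],[0,0,0,0,0,0,-1]]'
python3 goto.py 0.507 0.196 0.1425 3.8
python3 - <<'E'
from workcell import ctrl
from h import *
o=[]
for n in("scene","top"):
    c=ctrl.capture(n); pickle.dump(c,open(f"{n}3.pkl","wb"));o.append(c["frame"])
z=lambda im,x0,y0,w,h,k:cv2.resize(im[y0:y0+h,x0:x0+w],None,fx=k,fy=k,interpolation=cv2.INTER_CUBIC)
a=z(o[0],190,250,120,150,4);b=z(o[1],184,190,52,60,6)
b=cv2.copyMakeBorder(b,0,600-b.shape[0],0,0,cv2.BORDER_CONSTANT);cv2.imwrite("pics/c6.png",np.hstack([a,b]))
E
```

```text
t: 11.55
tcp_pos: [0.507, 0.2007, 0.1429]
tcp_rot: [2.145, 2.294, 0.0]
ft_force: [-2.0, -0.4, 3.9]
finger_gap: 0.0335
t: 11.72
tcp_pos: [0.507, 0.2007, 0.1429]
tcp_rot: [2.145, 2.294, 0.001]
ft_force: [-3.4, -1.4, 9.6]
finger_gap: 0.0333
t 11.72 tcp [0.507  0.2007 0.1429] F [-3.4 -1.4  9.6] M [-0.26  0.7   0.01] gap 0.0333 q [-0.29  0.85 -0.3   1.92  0.53  0.45 -0.91]
shift mm [-4.7 -0.3  0.4] turn deg [0.06 0.02 0.03]
```

View pics/c6.png

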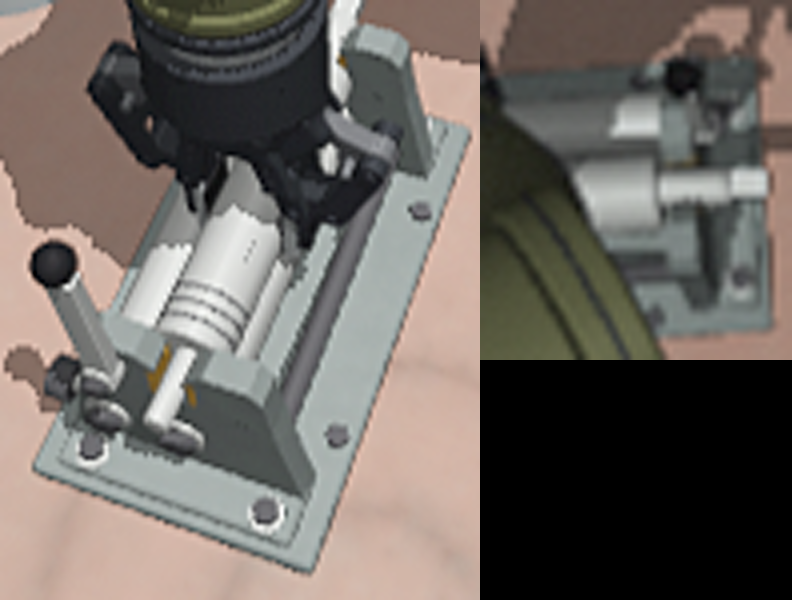

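Both journals sit in their slots, at the height expected for seating, with about 10 N of push. I'll release, retreat and measure the keeper angles from the balls.

```bash
python3 -m creep '[[0,0,-0.0012,0,0,0,-1],[0,0,0,0,0,0,-0.1],[0,0,0,0,0,0,0],[0,0,0,0,0,0,0.1],[0,0,0,0,0,0,0.2]]' 20
python3 -m creep '[[0,0,0,0,0,0,0.3],[0,0,0,0,0,0,0.4],[0,0,0,0,0,0,0.4],[0,0,-0.004,0,0,0,0.4],[0,0,-0.008,0,0,0,0.4]]'
python3 -m creep '[[0,0,-0.015,0,0,0,0.4],[0,0,-0.025,0,0,0,0.4],[0,0,-0.03,0,0,0,0.4],[0,0,-0.03,0,0,0,0],[0,0,-0.03,0,0,0,-1]]'
python3 -m creep '[[0,0,-0.02,0,0,0,-1],[0,0,0,0,0,0,-1],[0,0,0,0,0,0,-1]]'
cat > ball.py <<'E'
from h import *
O=np.array([.507,.196]);a=np.radians(3.8);ex=np.array([np.cos(a),np.sin(a),0]);ey=np.array([-ex[1],ex[0],0]);O3=np.r_[O,0]
def ball(C,guess,ysign,pz,r=9):
    x,y=[int(round(v)) for v in guess];g=C["frame"].max(2);m=np.zeros_like(g)
    m[y-r:y+r+1,x-r:x+r+1]=(g[y-r:y+r+1,x-r:x+r+1]<45)
    k,l,st,ce=cv2.connectedComponentsWithStats(m);i=l[y,x] or 1+np.argmax(st[1:,4]);p=ce[i]
    A=ray(C,p,.0);B=ray(C,p,.3)-A;u=(ysign*.0985-(A-O3)@ey)/(B@ey);X=A+u*B;rx=(X-O3)@ex*1e3;rz=X[2]*1e3
    print("px",p.round(1),"area",st[i,4],"roller x,z",round(rx,1),round(rz,1),"r",round(np.hypot(rx-27,rz-pz),1),"theta",round(np.arctan2(rz-pz,27-rx),3))
E
python3 - <<'E'
from ball import *
S=load("scene0")
ball(S,(203.3,315.3),1,99.5);ball(S,(250.5,219.3),-1,102.5)
E
python3 goto.py 0.6037 0.3027 0.3 3.8
```

```text
t: 12.23
tcp_pos: [0.5074, 0.2009, 0.1428]
tcp_rot: [2.146, 2.294, 0.001]
ft_force: [0.5, 0.6, 0.9]
finger_gap: 0.0511
t: 12.65
tcp_pos: [0.5066, 0.2004, 0.1544]
tcp_rot: [-2.145, -2.294, 0.003]
ft_force: [0.2, 0.6, 0.1]
finger_gap: 0.0597
t: 13.07
tcp_pos: [0.5067, 0.2005, 0.2868]
tcp_rot: [-2.146, -2.295, -0.0]
ft_force: [-0.2, -0.8, 0.0]
finger_gap: 0.0367
t: 13.32
tcp_pos: [0.5074, 0.2008, 0.3064]
tcp_rot: [2.145, 2.293, 0.005]
ft_force: [-0.5, -0.6, -0.7]
finger_gap: 0.0005
px [202.9 316. ] area 86 roller x,z 37.4 180.2 r 81.4 theta 1.699
px [250.5 219.9] area 51 roller x,z 41.7 184.0 r 82.8 theta 1.749
t 13.32 tcp [0.5074 0.2008 0.3064] F [-0.5 -0.6 -0.7] M [-0.03  0.    0.03] gap 0.0005 q [-0.17  0.61 -0.47  1.8   0.36  0.82 -0.76]
shift mm [ 95.2 102.9   6.8] turn deg [ 0.18 -0.05  0.02]
```

```bash
python3 -m creep '[[0.02,0.0155,0,0,0,0,-1],[0.02,0.0155,0,0,0,0,-1],[0.02,0.0155,0,0,0,0,-1],[0.02,0.0155,0,0,0,0,-1],[0.0163,0.0155,0,0,0,0,-1]]' 40
python3 -m creep '[[0,0,0,0,0,0,-1],[0,0,0.022,0,0,0,-1],[0,0,0.022,0,0,0,-1],[0,0,0.022,0,0,0,-1],[0,0,0,0,0,0,-1]]'
python3 goto.py 0.5781 0.302 0.24 3.8
python3 -m creep '[[0,-0.008,0,0,0,0,-1],[0,-0.008,0,0,0,0,-1],[0,-0.008,0,0,0,0,-1],[0,-0.008,0,0,0,0,-1],[0,-0.008,0,0,0,0,-1]]'
python3 -m creep '[[0,-0.008,0,0,0,0,-1],[0,-0.008,0,0,0,0,-1],[0,-0.008,0,0,0,0,-1],[0,-0.008,0,0,0,0,-1],[0,0,0,0,0,0,-1]]'
python3 - <<'E'
from workcell import ctrl
from h import *
c=ctrl.capture("scene"); pickle.dump(c,open("scene4.pkl","wb"));im=c["frame"]
cv2.imwrite("pics/c7.png",cv2.resize(im[180:400,150:350],None,fx=2.7,fy=2.7,interpolation=cv2.INTER_CUBIC))
E
python3 goto.py 0.5781 0.302 0.24 3.8
```

```text
t: 13.73
tcp_pos: [0.5775, 0.3032, 0.3032]
tcp_rot: [-2.144, -2.295, 0.004]
ft_force: [0.4, 0.2, 0.4]
finger_gap: 0.0003
t: 14.15
tcp_pos: [0.575, 0.2991, 0.2331]
tcp_rot: [-2.144, -2.294, 0.018]
ft_force: [-0.6, -0.7, -1.0]
finger_gap: -0.0001
t 14.15 tcp [0.575  0.2991 0.2331] F [-0.6 -0.7 -1. ] M [-0.04  0.02  0.02] gap -0.0001 q [-0.33  0.83 -0.42  1.54  0.4   0.87 -0.83]
shift mm [ 2.6  3.2 -6.9] turn deg [-0.55  0.37  0.06]
t: 14.57
tcp_pos: [0.5377, 0.2996, 0.2402]
tcp_rot: [2.145, 2.294, 0.004]
ft_force: [1.3, -0.3, 1.2]
finger_gap: 0.0
t: 14.98
tcp_pos: [0.5039, 0.2971, 0.2386]
tcp_rot: [-2.143, -2.296, 0.003]
ft_force: [0.6, -0.6, -0.2]
finger_gap: 0.0004
t 15.03 tcp [0.5048 0.2971 0.2387] F [0.  0.4 0.2] M [ 0.   -0.03 -0.06] gap -0.0004 q [-0.37  0.74 -0.41  1.74  0.41  0.74 -0.93]
shift mm [-0.1 73.4 -1.4] turn deg [-0.07  0.04  0.11]
```

View pics/c7.png

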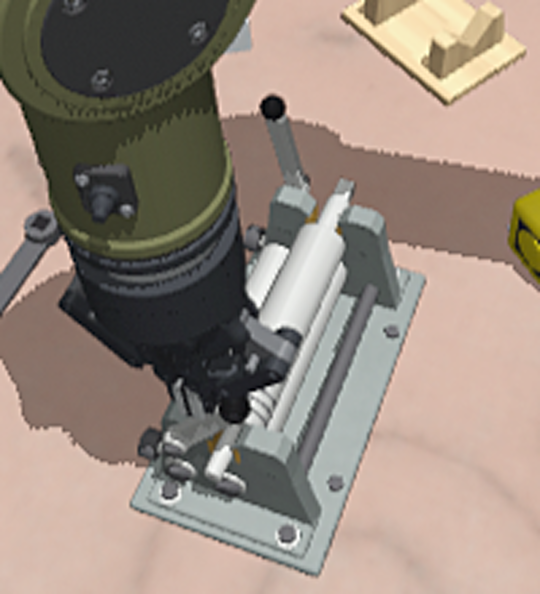

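The thin keeper's ball has swung forward past upright, to (234,408) in the crop, and the roll still sits in both slots. Next is its angle.

```bash
python3 - <<'E'
from ball import *
ball(load("scene4"),(236.5,331),1,99.5,7)
E
```

```text
px [235.7 329.5] area 131 roller x,z -15.7 172.1 r 84.2 theta 1.039
```

```bash
python3 -m creep '[[0,-0.007,0.005,0,0,0,-1],[0,-0.007,0.005,0,0,0,-1],[0,-0.006,0.005,0,0,0,-1],[0,0,0,0,0,0,-1]]'
python3 -m creep '[[0,0,-0.015,0,0,0,-1],[0,0,-0.02,0,0,0,-1],[0.001,-0.019,0,0,0,0,-1],[0.001,-0.019,0,0,0,0,-1],[0,0,0,0,0,0,-1]]'
python3 goto.py 0.447 0.296 0.1815 3.8
python3 -m creep '[[0,0,0.015,0,0,0,-1],[0,0,0.01,0,0,0,-1],[0,0,0.008,0,0,0,-1],[0,0,0.008,0,0,0,-1],[0,0,0.008,0,0,0,-1]]'
python3 -m creep '[[0,0,0.008,0,0,0,-1],[0,0,0.008,0,0,0,-1],[0,0,0.008,0,0,0,-1],[0,0,0,0,0,0,-1]]'
python3 goto.py 0.447 0.296 0.1815 3.8
```

```text
t: 15.37
tcp_pos: [0.484, 0.2954, 0.2224]
tcp_rot: [-2.143, -2.295, 0.006]
ft_force: [-0.3, 0.4, -0.9]
finger_gap: 0.0
t: 15.78
tcp_pos: [0.444, 0.2953, 0.2587]
tcp_rot: [-2.14, -2.297, 0.006]
ft_force: [-0.5, 0.3, -0.0]
finger_gap: 0.0002
t 15.78 tcp [0.444  0.2953 0.2587] F [-0.5  0.3 -0. ] M [ 0.    0.1  -0.01] gap 0.0002 q [-0.42  0.66 -0.42  1.88  0.4   0.69 -1.  ]
shift mm [ 0.6  3.3 77.1] turn deg [-0.23  0.08  0.25]
t: 16.2
tcp_pos: [0.438, 0.2945, 0.2077]
tcp_rot: [-2.135, -2.292, 0.029]
ft_force: [-28.5, 0.2, 13.4]
finger_gap: 0.0001
t: 16.53
tcp_pos: [0.4316, 0.2941, 0.181]
tcp_rot: [-2.125, -2.294, 0.046]
ft_force: [-33.4, 1.7, 4.1]
finger_gap: 0.0004
t 16.53 tcp [0.4316 0.2941 0.181 ] F [-33.4   1.7   4.1] M [ 0.47  7.31 -0.18] gap 0.0004 q [-0.47  0.77 -0.35  1.95  0.47  0.53 -1.07]
shift mm [ 0.8 15.5 -1. ] turn deg [-1.79  0.55  0.56]
```

```bash
python3 -m creep '[[0,-0.008,0,0,0,0,-1],[0,-0.01,0,0,0,0,-1],[0,0,-0.02,0,0,0,-1],[0,0,-0.03,0,0,0,-1],[0,0,-0.035,0,0,0,-1]]'
python3 -m creep '[[0,0,-0.02,0,0,0,-1],[0,0,0,0,0,0,-1],[0,0,0,0,0,0,-1]]'
python3 goto.py 0.447 0.296 0.26 3.8
python3 - <<'E'
from workcell import ctrl
from h import *
c=ctrl.capture("scene"); pickle.dump(c,open("scene5.pkl","wb"));im=c["frame"]
cv2.imwrite("pics/c8.png",cv2.resize(im[180:400,150:350],None,fx=2.7,fy=2.7,interpolation=cv2.INTER_CUBIC))
E
```

```text
t: 16.95
tcp_pos: [0.4293, 0.2932, 0.2696]
tcp_rot: [-2.145, -2.294, 0.009]
ft_force: [1.0, -0.5, 0.7]
finger_gap: -0.0003
t: 17.2
tcp_pos: [0.4308, 0.2941, 0.2911]
tcp_rot: [2.147, 2.293, 0.003]
ft_force: [-0.4, -0.8, -0.2]
finger_gap: -0.0001
t 17.2 tcp [0.4308 0.2941 0.2911] F [-0.4 -0.8 -0.2] M [-0.04  0.02  0.03] gap -0.0001 q [-0.41  0.6  -0.45  1.88  0.37  0.74 -1.  ]
shift mm [ 0.8 16.2 31.1] turn deg [ 0.09 -0.04 -0.02]
```

View pics/c8.png

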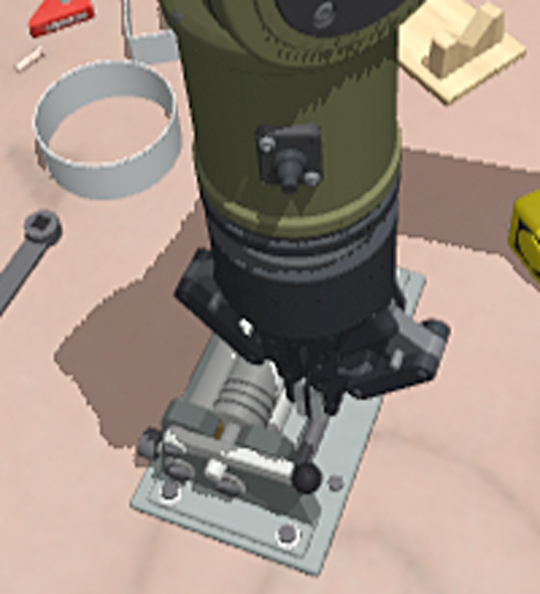

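The thin keeper is now almost down: its ball is at (306,475) in the crop, the bar lies across the slot, and the roller hasn't moved. I'll measure the angle.

```bash
python3 - <<'E'
from ball import *
S=load("scene5");ball(S,(263,355.5),1,99.5,7)
print(proj(S,O3+ex*-.058+ey*.0985+[0,0,.0995]), proj(S,O3+ex*(.027-.085*np.cos(.2))+ey*.0985+[0,0,.0995+.085*np.sin(.2)]))
E
```

```text
px [262.4 357.4] area 51 roller x,z -54.9 101.5 r 81.9 theta 0.025
[264.33043999 358.55982076] [262.8679988  353.84493186]
```

```bash
python3 -m creep '[[0,0.011,0,0,0,0,-1],[0,0,0.03,0,0,0,-1],[0,0,0.03,0,0,0,-1],[0,0,0.02,0,0,0,-1],[0,0,0.005,0,0,0,-1]]'
python3 -m creep '[[0,0,0.005,0,0,0,-1],[0,0,0.004,0,0,0,-1],[0,0,0.003,0,0,0,-1],[0,0,0.003,0,0,0,-1],[0,0,0,0,0,0,-1]]'
python3 goto.py 0.447 0.296 0.1815 3.8
python3 -m creep '[[0,0,0.003,0,0,0,-1],[0,0,0.002,0,0,0,-1],[0,0,0,0,0,0,-1]]'
python3 -m creep '[[0,0,0.002,0,0,0,-1],[0,0,0,0,0,0,-1]]'
python3 goto.py 0.447 0.296 0.1815 3.8
```

```text
t: 17.67
tcp_pos: [0.4391, 0.2927, 0.201]
tcp_rot: [-2.145, -2.294, 0.015]
ft_force: [-0.4, 0.6, 0.0]
finger_gap: -0.0
t: 18.08
tcp_pos: [0.4413, 0.2949, 0.1909]
tcp_rot: [2.146, 2.294, 0.001]
ft_force: [-0.4, 0.5, 0.3]
finger_gap: -0.0001
t 18.08 tcp [0.4413 0.2949 0.1909] F [-0.4  0.5  0.3] M [ 0.03  0.02 -0.01] gap -0.0001 q [-0.47  0.76 -0.34  1.94  0.48  0.52 -1.08]
shift mm [0.7 5.8 9.4] turn deg [ 0.04 -0.02  0.03]
t: 18.33
tcp_pos: [0.4411, 0.2949, 0.1857]
tcp_rot: [-2.146, -2.295, -0.001]
ft_force: [0.6, -1.0, 0.1]
finger_gap: -0.0
t: 18.5
tcp_pos: [0.4411, 0.2948, 0.1836]
tcp_rot: [2.146, 2.295, 0.0]
ft_force: [-0.7, 0.6, 1.3]
finger_gap: -0.0003
t 18.5 tcp [0.4411 0.2948 0.1836] F [-0.7  0.6  1.3] M [ 0.05 -0.01 -0.05] gap -0.0003 q [-0.47  0.77 -0.34  1.95  0.49  0.5  -1.09]
shift mm [0.8 6.  2.1] turn deg [ 0.   -0.    0.03]
```

```bash
python3 -m creep '[[0,0,0.001,0,0,0,-1],[0,0,0,0,0,0,-1]]'
python3 -m creep '[[0,0,0.001,0,0,0,-1],[0,0,0,0,0,0,-1]]'
python3 -m creep '[[0,0,0.001,0,0,0,-1],[0,0,0,0,0,0,-1]]'
python3 -m creep '[[0,0,0.001,0,0,0,-1],[0,0,0,0,0,0,-1]]'
```

```text
t: 18.67
tcp_pos: [0.4411, 0.2948, 0.1826]
tcp_rot: [-2.146, -2.295, 0.0]
ft_force: [-0.1, 0.8, -0.7]
finger_gap: 0.0002
t: 18.83
tcp_pos: [0.441, 0.2948, 0.1815]
tcp_rot: [-2.146, -2.295, 0.0]
ft_force: [-0.1, 0.5, 1.2]
finger_gap: 0.0
t: 19.0
tcp_pos: [0.4411, 0.2948, 0.1808]
tcp_rot: [2.146, 2.294, 0.0]
ft_force: [-0.8, -0.2, 3.5]
finger_gap: 0.0003
t: 19.17
tcp_pos: [0.4411, 0.2949, 0.1804]
tcp_rot: [2.146, 2.294, 0.001]
ft_force: [-1.3, -1.3, 9.8]
finger_gap: -0.0002
```

```bash
python3 -m creep '[[0,0,-0.02,0,0,0,-1],[0,0,-0.03,0,0,0,-1],[0,0,-0.03,0,0,0,-1],[0,0,-0.03,0,0,0,-1],[0,0,-0.023,0,0,0,-1]]'
python3 -m creep '[[-0.0204,0.0139,0,0,0,0,-1],[-0.0204,0.0139,0,0,0,0,-1],[-0.0204,0.0139,0,0,0,0,-1],[-0.0204,0.0139,0,0,0,0,-1],[-0.0204,0.0139,0,0,0,0,-1]]'
python3 -m creep '[[-0.0204,0.0139,0,0,0,0,-1],[-0.0204,0.0139,0,0,0,0,-1],[-0.0204,0.0139,0,0,0,0,-1],[-0.0204,0.0139,0,0,0,0,-1],[-0.0204,0.0139,0,0,0,0,-1]]'
python3 -m creep '[[0,0,0,0,0,0,-1],[0,0,0,0,0,0,-1]]'
python3 goto.py 0.5935 0.1005 0.24 3.8
```

```text
t: 19.58
tcp_pos: [0.4413, 0.2949, 0.3148]
tcp_rot: [2.146, 2.294, 0.003]
ft_force: [0.7, 0.5, -0.3]
finger_gap: 0.0004
t: 20.0
tcp_pos: [0.5179, 0.1963, 0.3126]
tcp_rot: [2.146, 2.294, -0.001]
ft_force: [-0.4, -0.3, -0.1]
finger_gap: -0.0001
t: 20.42
tcp_pos: [0.594, 0.0991, 0.3124]
tcp_rot: [2.146, 2.294, -0.001]
ft_force: [1.2, 0.1, -0.7]
finger_gap: 0.0
t: 20.58
tcp_pos: [0.594, 0.0984, 0.312]
tcp_rot: [2.15, 2.29, -0.002]
ft_force: [-0.1, 0.1, 0.2]
finger_gap: 0.0
t 20.58 tcp [0.594  0.0984 0.312 ] F [-0.1  0.1  0.2] M [0.01 0.06 0.02] gap 0.0 q [ 0.03  0.68 -0.48  1.62  0.37  0.94 -0.52]
shift mm [ 2.2 -0.3 72. ] turn deg [-0.03  0.06 -0.19]
```

```bash
python3 -m creep '[[0.002,0,0.018,0,0,0,-1],[0,0,0.018,0,0,0,-1],[0,0,0.018,0,0,0,-1],[0,0,0.016,0,0,0,-1],[0,0,0,0,0,0,-1]]'
python3 -m creep '[[0,-0.008,0,0,0,0,-1],[0,-0.008,0,0,0,0,-1],[0,-0.008,0,0,0,0,-1],[0,-0.008,0,0,0,0,-1],[0,-0.008,0,0,0,0,-1]]'
python3 -m creep '[[0,-0.008,0,0,0,0,-1],[0,-0.008,0,0,0,0,-1],[0,-0.008,0,0,0,0,-1],[0,-0.008,0,0,0,0,-1],[0,-0.004,0,0,0,0,-1]]'
python3 -m creep '[[0,-0.007,0.005,0,0,0,-1],[0,-0.007,0.005,0,0,0,-1],[0,-0.006,0.005,0,0,0,-1],[0,0,0,0,0,0,-1]]'
python3 goto.py 0.465 0.090 0.26 3.8
```

```text
t: 21.0
tcp_pos: [0.5907, 0.1032, 0.2397]
tcp_rot: [-2.14, -2.294, 0.008]
ft_force: [-0.2, -0.7, 0.3]
finger_gap: 0.0002
t: 21.42
tcp_pos: [0.553, 0.1001, 0.2438]
tcp_rot: [2.145, 2.294, 0.003]
ft_force: [1.4, 1.4, 1.0]
finger_gap: 0.0
t: 21.83
tcp_pos: [0.516, 0.0971, 0.2426]
tcp_rot: [-2.145, -2.294, 0.002]
ft_force: [1.5, 0.2, -0.4]
finger_gap: -0.0001
t: 22.17
tcp_pos: [0.4957, 0.0958, 0.2269]
tcp_rot: [-2.144, -2.294, 0.005]
ft_force: [-0.5, -1.1, 0.1]
finger_gap: -0.0002
t 22.17 tcp [0.4957 0.0958 0.2269] F [-0.5 -1.1  0.1] M [-0.03 -0.03 -0.06] gap -0.0002 q [-0.03  0.68 -0.4   1.99  0.47  0.57 -0.69]
shift mm [ -3.7 -31.1 -33. ] turn deg [-0.18  0.06  0.07]
```

```bash
python3 -m creep '[[0,0,-0.02,0,0,0,-1],[0,0,-0.02,0,0,0,-1],[0,-0.012,0,0,0,0,-1],[0,-0.012,0,0,0,0,-1],[0,0,0,0,0,0,-1]]'
python3 goto.py 0.4545 0.0945 0.1845 3.8
python3 - <<'E'
from workcell import ctrl
from ball import *
c=ctrl.capture("scene"); pickle.dump(c,open("scene6.pkl","wb"))
for th in(1.0,.8,.6,.4):
    p=proj(c,O3+ex*(.027-.085*np.cos(th))+ey*-.0985+[0,0,.1025+.085*np.sin(th)]);print(th,p.round(1),c["frame"][int(p[1]),int(p[0])])
cv2.imwrite("pics/c9.png",cv2.resize(c["frame"][170:350,210:370],None,fx=3.3,fy=3.3,interpolation=cv2.INTER_CUBIC))
E
```

```text
t: 22.58
tcp_pos: [0.4713, 0.094, 0.2678]
tcp_rot: [-2.144, -2.295, 0.005]
ft_force: [-0.9, -0.4, 0.2]
finger_gap: 0.0001
t 22.58 tcp [0.4713 0.094  0.2678] F [-0.9 -0.4  0.2] M [-0.03  0.08  0.  ] gap 0.0001 q [-0.01  0.59 -0.45  2.02  0.43  0.63 -0.67]
shift mm [  1.7 -16.5  83.4] turn deg [-0.16  0.08  0.08]
1.0 [282.1 231.9] [158 173 204]
0.8 [289.1 237.5] [131 144 175]
0.6 [294.8 243.5] [34 30 29]
0.4 [298.9 249.6] [159 174 205]
```

View pics/c9.png

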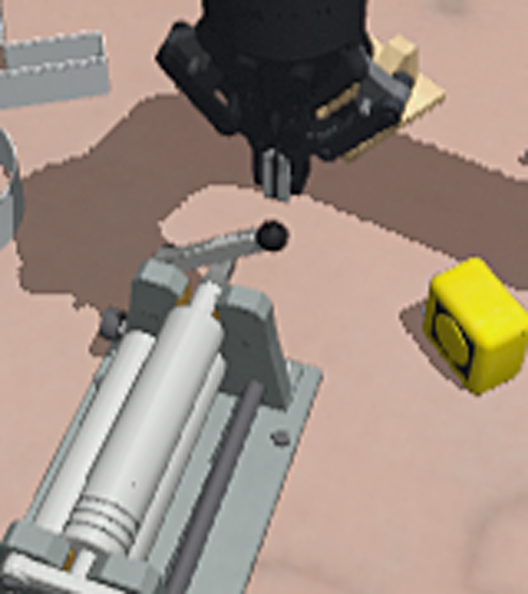

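The thick keeper is forward at about 0.7 rad, with its ball at (271,235) in the crop directly under the fingertips. I'll press it down along its arc.

```bash
python3 -m creep '[[0,0,0.012,0,0,0,-1],[0,0,0.012,0,0,0,-1],[0,-0.003,0.008,0,0,0,-1],[0,-0.003,0.008,0,0,0,-1],[0,-0.003,0.008,0,0,0,-1]]'
python3 -m creep '[[0,-0.003,0.008,0,0,0,-1],[0,-0.002,0.008,0,0,0,-1],[0,0,0,0,0,0,-1]]'
python3 -m creep '[[0,-0.001,0.006,0,0,0,-1],[0,0,0.005,0,0,0,-1],[0,0,0.003,0,0,0,-1],[0,0,0,0,0,0,-1]]'
python3 goto.py 0.4545 0.0945 0.1838 3.8
```

```text
t: 23.05
tcp_pos: [0.4648, 0.0939, 0.219]
tcp_rot: [-2.146, -2.294, 0.001]
ft_force: [-1.3, -0.5, 2.1]
finger_gap: 0.0001
t: 23.3
tcp_pos: [0.4593, 0.0934, 0.2023]
tcp_rot: [-2.145, -2.294, 0.004]
ft_force: [-0.5, -0.1, 0.0]
finger_gap: 0.0002
t: 23.63
tcp_pos: [0.4587, 0.0935, 0.1892]
tcp_rot: [-2.146, -2.295, 0.001]
ft_force: [0.3, -0.5, 0.7]
finger_gap: 0.0003
t 23.63 tcp [0.4587 0.0935 0.1892] F [ 0.3 -0.5  0.7] M [-0.   -0.06  0.  ] gap 0.0003 q [-0.11  0.71 -0.31  2.13  0.55  0.38 -0.8 ]
shift mm [ 1.3 -4.2  5.4] turn deg [-0.02  0.01  0.04]
```

```bash
python3 -m creep '[[0,-0.002,0.002,0,0,0,-1],[0,0,0.002,0,0,0,-1],[0,0,0,0,0,0,-1]]'
python3 -m creep '[[0,0,0.001,0,0,0,-1],[0,0,0,0,0,0,-1]]'
python3 -m creep '[[0,0,0.001,0,0,0,-1],[0,0,0,0,0,0,-1]]'
python3 -m creep '[[0,0,0.001,0,0,0,-1],[0,0,0,0,0,0,-1]]'
```

```text
t: 23.88
tcp_pos: [0.4567, 0.0934, 0.1856]
tcp_rot: [2.146, 2.294, 0.0]
ft_force: [-0.4, 1.1, 0.6]
finger_gap: -0.0004
t: 24.05
tcp_pos: [0.4566, 0.0933, 0.1847]
tcp_rot: [2.146, 2.294, -0.0]
ft_force: [0.3, -0.3, -0.7]
finger_gap: -0.0
t: 24.22
tcp_pos: [0.4566, 0.0934, 0.1838]
tcp_rot: [2.146, 2.294, 0.0]
ft_force: [-1.2, -0.1, 3.0]
finger_gap: -0.0001
t: 24.38
tcp_pos: [0.4566, 0.0934, 0.1834]
tcp_rot: [2.145, 2.294, 0.001]
ft_force: [-3.0, -0.4, 10.7]
finger_gap: -0.0001
```

```bash
python3 -m creep '[[0,0,-0.02,0,0,0,-1],[0,0,-0.03,0,0,0,-1],[0,0,-0.035,0,0,0,-1],[0,0,-0.035,0,0,0,-1],[-0.03,0,0,0,0,0,-1]]'
python3 -m creep '[[-0.035,0,0,0,0,0,-1],[-0.035,0,0,0,0,0,-1],[-0.035,0,0,0,0,0,-1],[-0.035,0,0,0,0,0,-1],[-0.035,0,0,0,0,0,-1]]'
python3 -m creep '[[-0.03,0,0,0,0,0,-1],[0,0,0,0,0,0,-1],[0,0,0,0,0,0,-1]]'
python3 - <<'E'
from workcell import ctrl
from ball import *
c=ctrl.capture("scene"); pickle.dump(c,open("scene7.pkl","wb"));t=ctrl.capture("top");pickle.dump(t,open("top7.pkl","wb"))
for s,z in((1,.0995),(-1,.1025)):
    p=proj(c,O3+ex*-.058+ey*.0985*s+[0,0,z]);ball(c,p,s,z*1e3,7)
    q=proj(t,O3+ex*-.058+ey*.0985*s+[0,0,z]);print("top pred",q.round(1),t["frame"][int(round(q[1])),int(round(q[0]))])
z=lambda im,x0,y0,w,h,k:cv2.resize(im[y0:y0+h,x0:x0+w],None,fx=k,fy=k,interpolation=cv2.INTER_CUBIC)
a=z(c["frame"],185,220,135,180,3.33);b=z(t["frame"],140,180,100,80,3.4)
b=cv2.copyMakeBorder(b,0,a.shape[0]-b.shape[0],0,0,cv2.BORDER_CONSTANT);cv2.imwrite("pics/c10.png",np.hstack([a,b]))
s=ctrl.sense();print(s["t"],s["tcp_pos"],s["ft_force"])
E
```

```text
t: 24.8
tcp_pos: [0.4615, 0.0703, 0.3087]
tcp_rot: [2.133, 2.301, 0.023]
ft_force: [2.5, 0.2, -0.4]
finger_gap: 0.0001
t: 25.22
tcp_pos: [0.4699, -0.1131, 0.3027]
tcp_rot: [2.146, 2.294, -0.001]
ft_force: [0.7, -0.5, -0.2]
finger_gap: -0.0003
t: 25.47
tcp_pos: [0.4718, -0.1433, 0.3023]
tcp_rot: [-2.152, -2.289, 0.001]
ft_force: [0.2, 0.4, 1.2]
finger_gap: 0.0003
px [263.4 359.3] area 77 roller x,z -56.3 95.1 r 83.4 theta -0.053
top pred [151.9 245.9] [43 40 41]
px [301.3 261.7] area 47 roller x,z -56.9 99.8 r 84.0 theta -0.033
top pred [222.7 240.9] [41 39 40]
25.5667 [ 0.47217282 -0.14024527  0.30262552] [-0.26560553  0.70628572 -0.27519562]
```

View pics/c10.png

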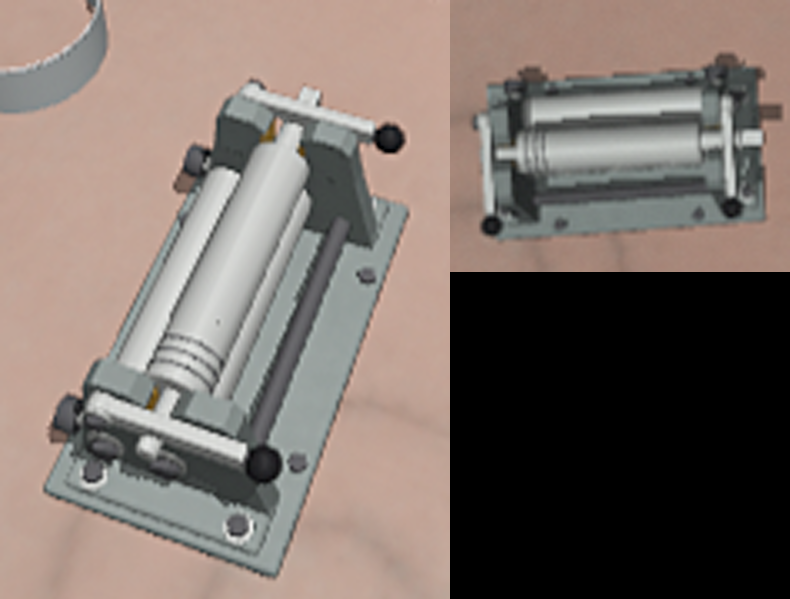

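The final picture shows the roll seated in both slots. Both keepers lie level across the journals, with their balls at the front at (263,463) and (389,137) in the crop. The arm is clear and touching nothing, so I'm handing in.

```bash
python3 -c "
from workcell import ctrl
print(ctrl.finish_job())"
```

```text
the job is handed in; nothing more can be done
None
```

The job is done and handed in at about 25.6 s. The roll sits in both slotted bearings, thick journal in the wide slot and thin journal in the narrow one, and both keepers are shut.

- **Seating:** the roll went down without touching the slots and met the floor at the expected height. I pressed with about 10 N before letting go, and the last pictures show both ends home.
- **Keepers:** each one stopped firmly at its expected shut height under about 10 N. In the last picture the balls measured -0.05 rad (thin) and -0.03 rad (thick), which is 0 within camera error.
- **What went wrong:** on the first press of the thin keeper the fingers slid in front of its ball, and I read up to 33 N sideways at the wrist. I backed off, found the keeper almost down, and pressed it shut from above.
- **Disagreements:** the two cameras differed by about 2 mm on the roller's position. The roll also sat about 6 mm along its axis from where I expected it in the grip, so I shifted it about 4.7 mm in total before lowering.
- **Other items:** I never reached for the ring, letter, tape measure or crank, and saw no sign that they moved. I did not measure their positions again at the end.

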